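Hang the washed spacer rings to dry on the rod

ROBOT

A 7-joint arm with a two-finger parallel gripper is mounted at the origin on the work surface. World frame = base frame: x ahead of the robot, y to its left, z up, the work surface at z = 0. Lengths are in m, angles in rad, forces in N, time in s.
With the tool pointing down it reaches from about 0.4 to 0.875 m from the base axis. Payload 19.3 kg.
Tool frame: the origin (TCP) lies midway between the tips of the shut fingers; the grasp point (between the pads) lies 19 mm behind it (bot.tcp_to_grasp is the distance from the TCP to the grasp point, in m); z points along the fingers, y is the direction in which the jaws open and shut (so a half turn about z gives the same grasp; the last joint's range is limited). The gripper opens to 85 mm and grips with 20 to 120 N. Pads are 22 mm wide; open, the fingers measure 114 mm over their backs; the gripper's body (76 mm by 85 mm) begins 54 mm behind the grasp point. The pads swing forward as they close: fully open they stand 13 mm farther back than shut.
Start: joints at [1.139, 0.521, -0.036, 1.599, 0.021, 1.021, -0.113], TCP at [0.221, -0.585, 0.231] pointing down, gripper open.
Joint ranges: [-2.91, 2.91], [-0.3, 2.13], [-1.5, 1.42], [0.17, 2.43], [-1.26, 4.41], [0.16, 1.93], [-2.52, 2.52]. Speed limits (rad/s): [1.89, 1.89, 2.39, 2.39, 3.01, 3.01, 3.01].

INTERFACE

Orientations are given as [roll, pitch, yaw] about the fixed x, y, z axes, in that order (R = Rz(yaw) Ry(pitch) Rx(roll)).
In Python, from workcell import bot gives the robot as it stands. The module is installed in compiled form; this text tells all that it offers.
- The arm moves only by the tool drive_tool, never from a script. Its argument "series" is a list of rows, each a list of 5 numbers: the opening in per cent of the stroke, from 0 (shut) to 100 (fully open), then the shift along the world's x, y, z in m, then the turn about the world's z in rad. A call has 1 to 12 rows; each row shifts and turns the pose as measured when the row begins; what a row does not reach is not made up. A row lasts 1/10 s, in which the tool goes at most 50 mm and 8.59 degrees, less where a joint would pass 70% of its speed; a pose out of reach is approached as far as the arm can. A call with a gripper value outside its range is refused whole. The fingers move at their own pace and stop on an object; "newtons" is the grip in N (left out, the last holds). Time passes only in rows, so rows that do not move let the fingers close. It gives the time, the measured TCP pose, the force and the opening at its end, in the units of the state.
- bot.observe(): the state, without advancing time (a new reading comes with each control period).
- bot.grab_frame(name): name is "side" or "top" or "wrist"; returns the picture (400x640x3 uint8, red, green, blue); there is no depth.
- bot.camera_info(name): a dict with "fx", "fy", "cx", "cy" (pixels), "cam_to_world" (4x4, takes a point from camera to world coordinates). Camera axes: x right, y down, z forward; pixel columns grow to the right and rows downward; lengths in m; the calibration is good to about 2 mm. A picture is of the moment at which its call begins: read the wrist's pose just before it. camera_info takes no time and is no camera call; for the wrist camera it gives the pose at the moment of the call.
- bot.job_done(): hands the job in, once; it reports no verdict.
Trained networks look in the newest picture that a camera, given by its name, has taken for a name from the list of things; names that differ only in an ending like _2 or _b are one class to them, and where a whole thing is asked for, a point or a joint stands for the part that bears it (a point fixed in the world has none). Each returns a list of dicts, best first, with "conf" (0 to 1); they miss things now and then, are a little off and sometimes report something else, mostly with a low value. They report only what shows in the picture. A call takes as long as a camera call. They do not tell look-alikes from the thing itself.
- bot.masks_of(camera, target): "mask" (400x640 bool, what is visible of it) and "point" ([column, row] in pixels, amid what is visible of it).
The state is a dict: "clock": time; "qpos": joint angles; "qd": joint speeds; "joint_efforts": joint torques, N m; "position": TCP position; "tool_rot": TCP orientation; "force": force on the tool from outside, world axes, zero at the start; "moment": the same for the moment, N m; "grip_width": finger opening in m.
Only numpy, scipy, OpenCV 4.12 (cv2) and the standard library are available. Lean on these libraries where they do the work, as an engineer would, in place of code of your own. Each camera call takes 0.05 s, during which the arm holds its last target.

TASK

Pick the rod up off the drying stand by its black handle, thread it through both washed spacer rings standing in their rack and lift the two off together, without the robot touching the rings. Then lay the rod back across the stand's two forks the way it lay before, with both rings hanging between the forks, and let go; leave the solid discs in the other rack alone.

Things in the scene. Friction and masses are not known exactly. Their poses are not given: they have to be found in the camera images.
- rod_grip (a point): Rod: black handle on an 8 mm square steel bar, 110 g, level on the stand. Point: handle centre, on the bar's axis, 70 mm up at start; own y points along the bar to the tip, z up. Handle 18 wide (x), 64 long (y), 26 high (z), sides and underside free: grip from above across x, firmly (centre of mass near y 67, so it is nose-heavy). Stop collar 40 mm wide at y 32-36, then bar to y 162.
- rod_tip (a point): Free end of the rod's bar, on its axis, 162 mm from the handle's centre.
- stand: Fixed steel drying stand. Origin: middle of its 100 x 150 x 8 mm drip plate's underside; y along the resting rod, handle to tip. Two forks at y -45 and 45, 8 mm thick; flat notch floor about 18 mm wide and 66 mm up, flaring to about 40 mm at prong tops 84 mm up. Resting rod: axis 70 mm up, handle centre at y -100. A ring on it hangs with its centre 59 mm up.
- ring_rack: Fixed white rack on feet, 84 (x) x 56 mm (y), holding the rings upright in slots at y -14 and 14. Origin: middle of its underside, on the counter. Slot floor 98 mm, slot walls 112 mm up; hole centres 130 mm up on one line along y. Its y is within 35 degrees of the rod's y, so the rod enters from its -y side. A like rack with solid discs stands 0.3 to 0.55 m to its left or right.
- ring_a_center (a point): One of the two spacer rings: grey plastic, standing on edge in the ring rack, 64 mm outside, a round through hole of 30 mm, 12 mm thick, 42 g. The point is the middle of the hole; own y axis runs along the hole.
- ring_b_center (a point): The other of the two spacer rings: grey plastic, standing on edge in the ring rack, 64 mm outside, a round through hole of 30 mm, 12 mm thick, 42 g. The point is the middle of the hole; own y axis runs along the hole.
- disc_a_center (a point): One of the two solid end discs: same grey plastic, 64 mm across and 12 mm thick but with no hole, standing on edge in the other rack (like the ring rack). The point is its centre. To be left alone.
- disc_b_center (a point): The other of the two solid end discs: same grey plastic, 64 mm across and 12 mm thick but with no hole, standing on edge in the other rack (like the ring rack). The point is its centre. To be left alone.
Not all that is in view belongs to the job. What is shaped like the part that bears ring_b_center but green or orange is not meant.

How it is judged:
By the outcome, as a careful person would: the job done as asked, in the order asked, and still so for the second after the job is handed in, with the robot touching nothing.
It also fails if it takes over 58 s, if anything falls off the work surface, if the arm or the gripper's body presses on something with over 40 N, if the wrist force passes 120 N, or if a joint passes its speed limit or range.

## Working session

There is one attempt and no reset: what is moved stays moved. The work goes in short steps, Python scripts to look and compute and a tool call to move; the robot and the scene stay as the last step left them, time stands still between calls to the robot, and variables do not carry over. Pictures are saved under pics/ and viewed, and the job is handed in when it is done.

Besides the shell and the picture viewer there is one more tool, called after ">>>" in YAML: its name, and indented under it one key for each argument. drive_tool: Moves the arm, as the interface text tells. Its arguments: {"type":"object","properties":{"series":{"type":"array","items":{"type":"array","items":{"type":"number"}}},"newtons":{"type":"number"}},"required":["series"]}

```bash
mkdir -p pics; ls; python3 - <<'E'
from workcell import bot
import cv2
o=bot.observe();print({k:o[k] for k in('clock','position','tool_rot','grip_width','force')})
for n in('side','top'):
    im=bot.grab_frame(n);cv2.imwrite(f'pics/{n}0.png',im[:,:,::-1]);c=bot.camera_info(n);print(n,c['fx'],c['cx'],c['cy'],c['cam_to_world'])
E
```

```text
pics
{'clock': 0.0, 'position': array([ 0.22105212, -0.58421654,  0.23071521]), 'tool_rot': array([-3.14038965e+00,  8.74585341e-05,  3.61745635e-01]), 'grip_width': 0.08532203554196947, 'force': array([ 0.54596214, -0.06182394, -0.0777341 ])}
side 370.50107714902197 320.87101160615316 202.95481167313602 [[ 0.9023354  -0.24365952  0.35555713  0.2891019 ]
 [-0.43099842 -0.49934918  0.75159215 -0.46071789]
 [-0.00558542 -0.83143276 -0.5555973   0.52538771]
 [ 0.          0.          0.          1.        ]]
top 487.90726590163484 319.070405707007 187.21328369518685 [[ 0.00706055 -0.97387023  0.22699542  0.30726684]
 [-0.9999655  -0.00588308  0.00586333  0.08945268]
 [-0.00437469 -0.22702899 -0.97387817  1.12544888]
 [ 0.          0.          0.          1.        ]]
```

View pics/side0.png

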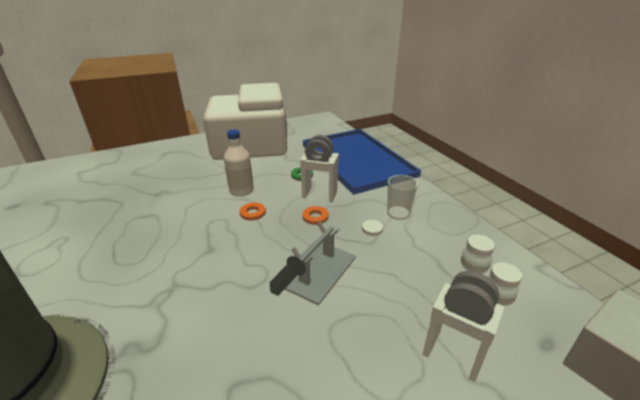

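View pics/top0.png

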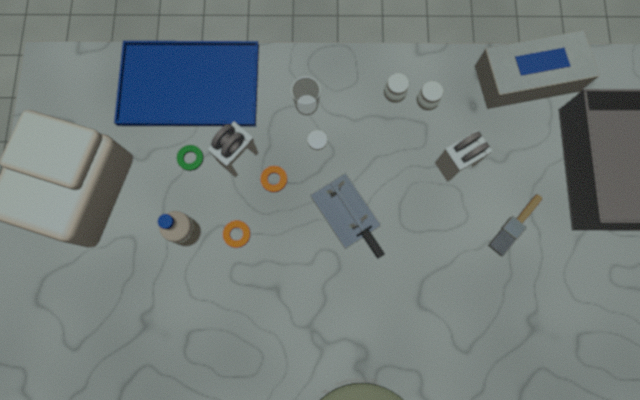

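```bash
cat > h.py <<'E'
from workcell import bot
import cv2, numpy as np
def ray(n,p,c=None):
    c=c or bot.camera_info(n);T=np.array(c['cam_to_world'])
    d=T[:3,:3]@np.array([(p[0]-c['cx'])/c['fx'],(p[1]-c['cy'])/c['fy'],1]);return T[:3,3],d/np.linalg.norm(d)
def atz(n,p,z,c=None):
    o,d=ray(n,p,c);return o+d*(z-o[2])/d[2]
def tri(rays):
    A=0;b=0
    for o,d in rays:
        P=np.eye(3)-np.outer(d,d);A=A+P;b=b+P@o
    x=np.linalg.solve(A,b);return x,[np.linalg.norm((np.eye(3)-np.outer(d,d))@(x-o)) for o,d in rays]
def proj(n,X,c=None):
    c=c or bot.camera_info(n);T=np.linalg.inv(np.array(c['cam_to_world']));q=T[:3,:3]@np.array(X)+T[:3,3]
    return np.array([c['fx']*q[0]/q[2]+c['cx'],c['fy']*q[1]/q[2]+c['cy']])
E
python3 - <<'E'
from h import *
for n in('side','top'):
    for t in('rod_grip','stand','ring_rack','ring_a_center','disc_a_center'):
        for r in bot.masks_of(n,t)[:5]:
            m=r['mask'];ys,xs=np.nonzero(m)
            print(n,t,round(r['conf'],2),np.round(r['point'],1),m.sum(),xs.min(),xs.max(),ys.min(),ys.max())
s=cv2.imread('pics/side0.png');t=cv2.imread('pics/top0.png')
a=cv2.resize(s[120:310,230:400],None,fx=3.1,fy=3.1,interpolation=3)
cv2.imwrite('pics/cs0.png',a)
b=cv2.resize(t[110:270,190:400],None,fx=3.7,fy=3.7,interpolation=3)
cv2.imwrite('pics/ct0.png',b)
print(bot.observe()['clock'])
E
```

```text
side rod_grip 0.88 [289.8 268.1] 977 269 331 227 294
side stand 0.75 [322.4 271.3] 2349 286 355 223 303
side ring_rack 0.7 [318.  168.9] 910 300 337 153 200
side ring_a_center 0.69 [319.2 146. ] 386 304 329 139 161
side disc_a_center 0.73 [468.2 302.9] 1438 444 493 283 323
top rod_grip 0.69 [367.7 234. ] 593 333 384 184 258
top stand 0.94 [347.  211.6] 2357 311 380 175 247
top stand 0.33 [475.  151.9] 211 463 489 143 161
top ring_rack 0.59 [235.3 153.6] 655 209 258 123 176
top ring_a_center 0.66 [233.2 146.3] 384 221 244 132 157
top disc_a_center 0.8 [474.  152.1] 221 462 489 143 162
0.6
```

View pics/cs0.png

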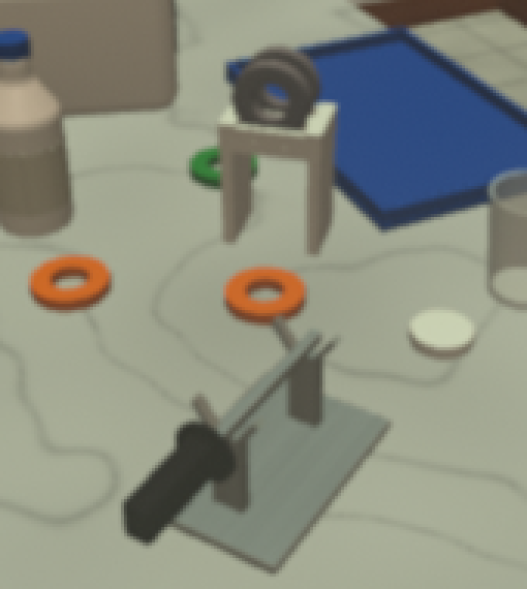

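View pics/ct0.png

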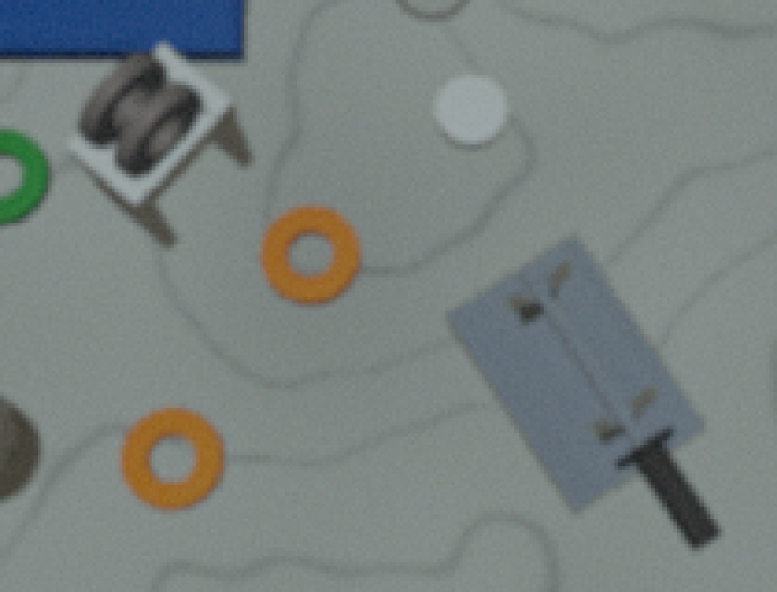

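```bash
python3 - <<'E'
from h import *
c=lambda p:(p[0]/3.7+190,p[1]/3.7+110)
he=atz('top',c((706,540)),.08);tp=atz('top',c((523,270)),.07);print('handle end',he,'tip',tp, np.linalg.norm(he-tp),np.degrees(np.arctan2(*(tp-he)[[1,0]])))
for p in((165,45),(232,103),(137,203),(72,145)):print('rack',atz('top',c(p),.112))
print('ring',tri([ray('side',(319.2,148)),ray('top',(233.2,146.3))]), 'disc',tri([ray('side',(470,297)),ray('top',(474,152.1))]))
i=bot.camera_info('wrist');T=np.array(i['cam_to_world']);print(i['fx'],i['cx'],i['cy'],T, bot.observe()['position'])
im=bot.grab_frame('wrist');cv2.imwrite('pics/w0.png',im[:,:,::-1])
E
```

```text
handle end [ 0.4014821  -0.03676227  0.08      ] tip [0.56312977 0.06854456 0.07      ] 0.19318255382066898 33.08259504454078
rack [0.68951001 0.2826948  0.112     ]
rack [0.65342246 0.24139858 0.112     ]
rack [0.59179909 0.29450575 0.112     ]
rack [0.62694584 0.33450614 0.112     ]
ring (array([0.62946991, 0.27658976, 0.13993582]), [np.float64(0.00466435407702492), np.float64(0.004664354077024863)]) disc (array([ 0.61773287, -0.23255535,  0.13764985]), [np.float64(0.0023340759184808497), np.float64(0.002334075918480847)])
286.92100416737105 316.3658489333866 200.22575663911934 [[ 3.53028694e-01 -8.92599659e-01 -2.80422166e-01  2.91847489e-01]
 [-9.35612439e-01 -3.36902661e-01 -1.05479669e-01 -5.58292234e-01]
 [-3.23856731e-04  2.99603816e-01 -9.54063650e-01  3.74273776e-01]
 [ 0.00000000e+00  0.00000000e+00  0.00000000e+00  1.00000000e+00]] [ 0.22118041 -0.58456282  0.23131413]
```

View pics/w0.png

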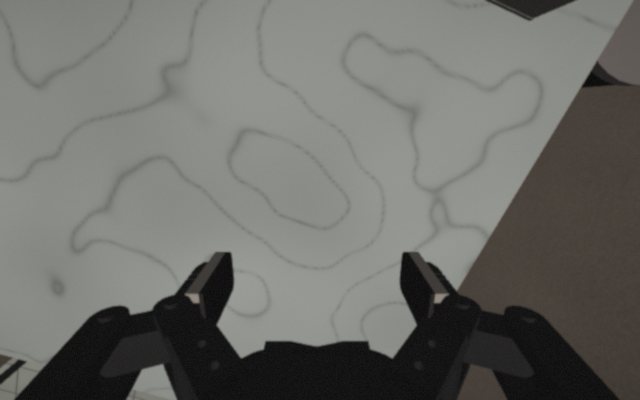

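The ring rack is the left one. Its rings have holes: in the side view the blue tray shows through at (319,148), and the top view shows it at (233,146). The right rack at side (470,297) / top (474,152) holds the solid discs. The green and orange flat rings at top (190,157), (274,179) and (237,234) are look-alikes and not meant. I'll move over the handle now.

>>> drive_tool:
  series:
    - [100, 0.017, 0.046, 0.002, 0.018]
    - [100, 0.017, 0.046, 0.002, 0.018]
    - [100, 0.017, 0.046, 0.002, 0.018]
    - [100, 0.017, 0.046, 0.002, 0.018]
    - [100, 0.017, 0.046, 0.002, 0.018]
    - [100, 0.017, 0.046, 0.002, 0.018]
    - [100, 0.017, 0.046, 0.002, 0.018]
    - [100, 0.017, 0.046, 0.002, 0.018]
    - [100, 0.017, 0.046, 0.002, 0.018]
    - [100, 0.017, 0.046, 0.002, 0.018]
    - [100, 0.017, 0.046, 0.002, 0.018]
    - [100, 0.017, 0.046, 0.002, 0.018]
  newtons: 100

```text
clock: 1.85
position: [0.4228, -0.0237, 0.2568]
tool_rot: [3.134, -0.001, 0.576]
force: [1.5, -1.3, 0.7]
grip_width: 0.0853
```

```bash
python3 - <<'E'
from h import *
print(bot.observe()['position'],bot.observe()['tool_rot'],bot.observe()['qpos'])
c=bot.camera_info('wrist');im=bot.grab_frame('wrist');cv2.imwrite('pics/w1.png',im[:,:,::-1])
np.save('c1.npy',c,allow_pickle=True);print(c['cam_to_world'])
for t in('rod_grip','rod_tip','stand','ring_a_center'):
    for r in bot.masks_of('wrist',t)[:3]:
        ys,xs=np.nonzero(r['mask']);print(t,round(r['conf'],2),r['point'],len(xs),xs.min(),xs.max(),ys.min(),ys.max())
E
```

```text
[ 0.42279304 -0.02372572  0.25681084] [ 3.13427041e+00 -1.16874877e-03  5.76306007e-01] [ 0.28161556  0.18270194 -0.41963263  2.05321201  0.10090726  0.91946618
 -1.18728294]
[[ 0.54415707 -0.8018328  -0.2468952   0.48535743]
 [-0.83895669 -0.51769855 -0.16774947  0.01787796]
 [ 0.00668974  0.29841644 -0.95441232  0.39984393]
 [ 0.          0.          0.          1.        ]]
rod_grip 0.8 [315.8, 142.4] 2119 299 334 16 203
rod_tip 0.82 [315.7, 141.6] 2061 299 334 17 203
stand 0.94 [311.6, 79.1] 8972 275 358 19 145
ring_a_center 0.23 [608.6, 142.8] 970 575 639 135 154
```

View pics/w1.png

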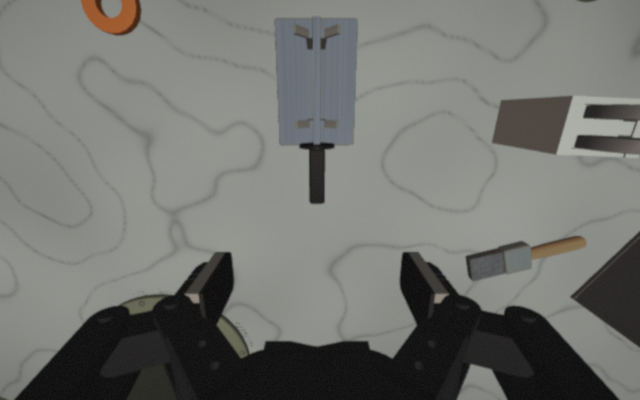

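The wrist view shows the handle from (317,203) to the collar at (317,146) and the bar tip at (316,17). It is nearly aligned with the tool.

```bash
python3 - <<'E'
from h import *
c=np.load('c1.npy',allow_pickle=True).item()
from cv2 import resize
im=cv2.imread('pics/w1.png');cv2.imwrite('pics/w1c.png',resize(im[5:215,250:385],None,fx=2.8,fy=2.8,interpolation=3))
he=atz('wrist',(317,203),.083,c);co=atz('wrist',(316.5,147),.09,c);tp=atz('wrist',(316.5,17),.073,c)
print(he,co,tp,np.linalg.norm((he-tp)[:2]),np.degrees(np.arctan2(*(tp-he)[[1,0]])))
u=(tp-he)[:2];u/=np.linalg.norm(u);print('centre',he[:2]+.032*u,tp[:2]-.162*u)
# handle triangulation
print('end tri',tri([ray('wrist',(317,203),c),ray('top',(380.8,256))]),'tip',tri([ray('wrist',(316.5,17),c),ray('top',(331.4,183))]), tri([ray('wrist',(316.5,17),c),ray('side',(331.5,228.5))]))
# stand corners in wrist
for p in((276,18),(357,18),(355,145),(279,145)):print(atz('wrist',p,.008,c))
E
```

```text
[ 0.40096266 -0.04026519  0.083     ] [ 0.45531853 -0.00424729  0.09      ] [0.56111948 0.0642528  0.073     ] 0.19124386398262422 33.12838025056519
centre [ 0.427761   -0.02277665] [ 0.42545288 -0.02428292]
end tri (array([ 0.4012579 , -0.03799634,  0.08507548]), [np.float64(0.001887041683187997), np.float64(0.0018870416831880312)]) tip (array([0.56778159, 0.06794498, 0.04747275]), [np.float64(0.0007271705016197808), np.float64(0.0007271705016197351)]) (array([0.56177491, 0.06514888, 0.06788471]), [np.float64(0.0005487377707081957), np.float64(0.0005487377707080458)])
[0.54894876 0.11339337 0.008     ]
[0.60171823 0.03235562 0.008     ]
[ 0.47788085 -0.05230492  0.008     ]
[0.42212421 0.03380111 0.008     ]
```

View pics/w1c.png

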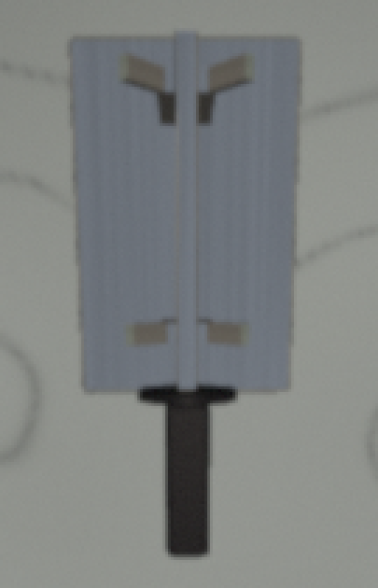

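>>> drive_tool:
  series:
    - [100, 0.0047, 0.0008, -0.035, 0.002]
    - [100, 0, 0, -0.045, 0]
    - [100, 0, 0, -0.045, 0]
    - [100, 0, 0, -0.04, 0]
    - [100, 0, 0, -0.03, 0]
    - [100, 0, 0, -0.008, 0]

```text
clock: 2.7
position: [0.4262, -0.034, 0.049]
tool_rot: [3.129, -0.004, 0.563]
force: [-0.3, -0.1, 0.9]
grip_width: 0.0854
```

>>> drive_tool:
  series:
    - [100, 0.0013, 0.011, 0.002, 0.015]
    - [100, 0, 0, 0, 0]

```text
clock: 2.9
position: [0.4273, -0.0236, 0.0516]
tool_rot: [3.129, -0.002, 0.577]
force: [-0.3, -0.5, 0.4]
grip_width: 0.0855
```

```bash
python3 - <<'E'
from h import *
o=bot.observe();print(o['position'],o['tool_rot'],o['qpos'],o['qd'])
im=bot.grab_frame('wrist');cv2.imwrite('pics/w2.png',im[:,:,::-1])
o=bot.observe();print(o['position'],o['tool_rot'])
E
```

```text
[ 0.42731252 -0.02359157  0.05156339] [ 3.12915709e+00 -2.15985280e-03  5.76806640e-01] [ 0.11472922  0.54923904 -0.26175737  2.23110791  0.386278    0.39542266
 -1.46190949] [ 0.03284255 -0.00630744  0.02005103  0.0025854   0.0017886   0.00830373
  0.01300658]
[ 0.42727731 -0.02437411  0.05169959] [ 3.12859683e+00 -2.15385472e-03  5.75831838e-01]
```

View pics/w2.png

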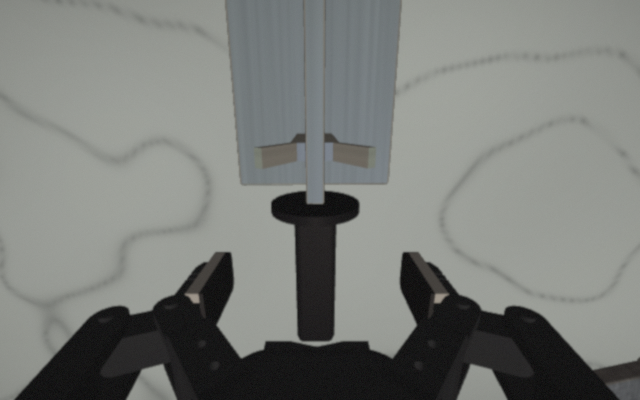

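The handle is centred between the pads (columns 297–336 against fingers at 232–401). Closing now.

>>> drive_tool:
  series:
    - [0, 0, 0, 0, 0]
    - [0, 0, 0, 0, 0]
    - [0, 0, 0, 0, 0]
    - [0, 0, 0, 0, 0]
    - [0, 0, 0, 0, 0]
    - [0, 0, 0, 0, 0]
  newtons: 100

```text
clock: 3.55
position: [0.4295, -0.0252, 0.0554]
tool_rot: [3.124, -0.007, 0.574]
force: [-0.6, 0.8, 0.9]
grip_width: 0.0165
```

>>> drive_tool:
  series:
    - [0, 0, 0, 0.01, 0]
    - [0, 0, 0, 0.03, 0]
    - [0, 0, 0, 0.04, 0]
    - [0, 0, 0, 0.02, 0]
    - [0, 0, 0, 0, 0]

```text
clock: 4.05
position: [0.4276, -0.0245, 0.1605]
tool_rot: [3.127, -0.005, 0.576]
force: [0.6, -0.5, -0.1]
grip_width: 0.0165
```

```bash
python3 - <<'E'
from h import *
o=bot.observe();print(o['position'],o['tool_rot'],o['force'],o['moment'],o['grip_width'])
s=bot.grab_frame('side');w=bot.grab_frame('wrist');cv2.imwrite('pics/s3.png',s[:,:,::-1]);cv2.imwrite('pics/w3.png',w[:,:,::-1])
o=bot.observe();print(o['position'],o['tool_rot'])
a=cv2.resize(s[120:310,230:400,::-1],None,fx=3.1,fy=3.1,interpolation=3);cv2.imwrite('pics/s3c.png',a)
E
```

```text
[ 0.42761565 -0.02454981  0.16053101] [ 3.12680096 -0.0045751   0.57608876] [ 0.56606955 -0.50902882 -0.11592426] [-0.05779128  0.08000847  0.01622235] 0.01650619878059706
[ 0.42676361 -0.02464288  0.15829878] [ 3.12825346e+00 -2.40919040e-03  5.76052905e-01]
```

View pics/s3c.png

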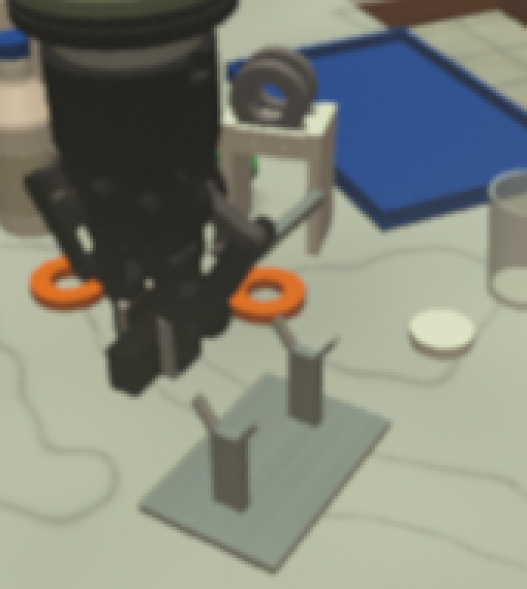

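View pics/w3.png

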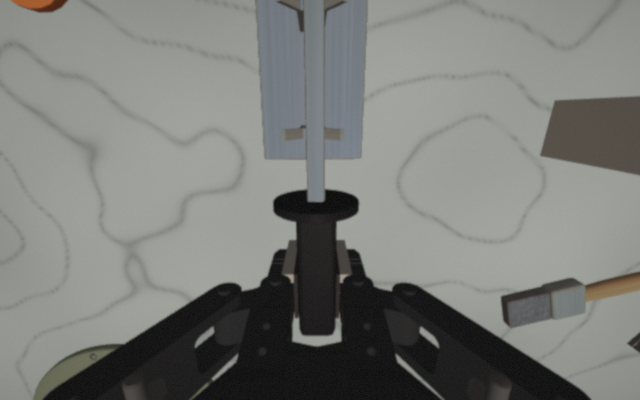

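The rod is held straight and clear of the stand. Next I'll take wrist views of the ring rack from above and to one side.

>>> drive_tool:
  series:
    - [0, 0.01, 0.01, 0.03, 0]
    - [0, 0.022, 0.028, 0.03, 0]
    - [0, 0.022, 0.03, 0.025, 0]
    - [0, 0.022, 0.03, 0.015, 0]
    - [0, 0.022, 0.03, 0.005, 0]
    - [0, 0.022, 0.03, 0, 0]
    - [0, 0.022, 0.025, 0, 0]
    - [0, 0.01, 0.01, 0, 0]
    - [0, 0, 0, 0, 0]

```text
clock: 5.05
position: [0.578, 0.1757, 0.2553]
tool_rot: [3.136, 0.016, 0.574]
force: [-0.7, -0.5, -0.7]
grip_width: 0.0165
```

```bash
cat > wv.py <<'E'
from h import *
import sys
def wv(k,ts):
    o=bot.observe();c=bot.camera_info('wrist');w=bot.grab_frame('wrist');cv2.imwrite(f'pics/w{k}.png',w[:,:,::-1]);np.save(f'c{k}.npy',c,allow_pickle=True)
    print(o['position'],o['tool_rot'],o['qd'].round(3),o['force'])
    for t in ts:
        for r in bot.masks_of('wrist',t)[:3]:
            ys,xs=np.nonzero(r['mask']);print(t,round(r['conf'],2),r['point'],len(xs),xs.min(),xs.max(),ys.min(),ys.max())
wv(sys.argv[1],sys.argv[2:])
E
python3 wv.py 4 ring_a_center ring_rack
```

```text
[0.57801166 0.1756602  0.25527386] [3.13569687 0.01568127 0.57393135] [-0.007  0.015  0.004  0.021  0.003 -0.005  0.   ] [-0.65147074 -0.53215411 -0.74113746]
ring_a_center 0.73 [246.9, 79.3] 1741 208 281 60 96
ring_rack 0.62 [273.4, 58.2] 3012 200 302 16 108
```

View pics/w4.png

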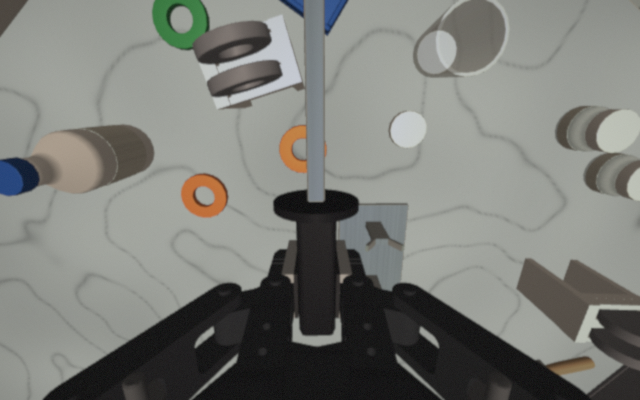

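```bash
python3 - <<'E'
import cv2
im=cv2.imread('pics/w4.png');cv2.imwrite('pics/w4c.png',cv2.resize(im[0:120,180:320],None,fx=5,fy=5,interpolation=3))
E
```

```text
(no output)
```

View pics/w4c.png

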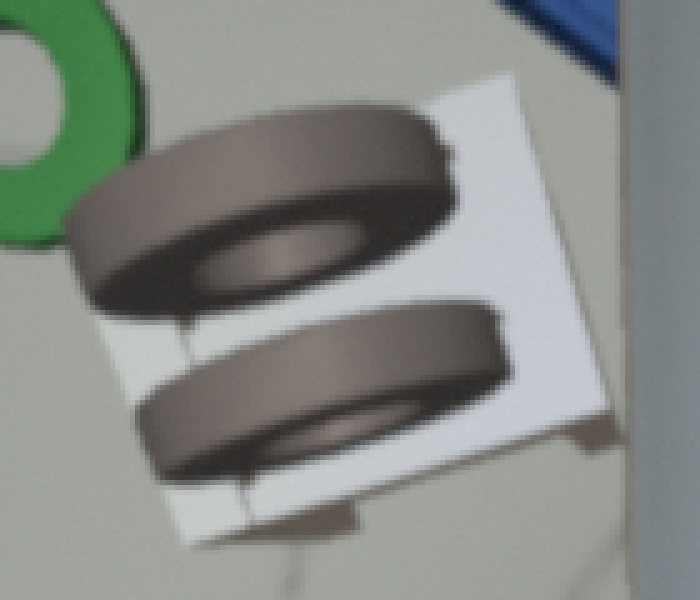

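>>> drive_tool:
  series:
    - [0, 0.02, -0.02, 0, 0.02]
    - [0, 0.02, -0.02, 0, 0.05]
    - [0, 0.01, -0.005, 0, 0.05]
    - [0, 0, 0, 0, 0]

```text
clock: 5.6
position: [0.6265, 0.1227, 0.2562]
tool_rot: [3.133, 0.018, 0.694]
force: [0.5, 0.5, -0.5]
grip_width: 0.0165
```

```bash
python3 wv.py 5 ring_a_center ring_rack; python3 - <<'E'
import cv2
im=cv2.imread('pics/w5.png');cv2.imwrite('pics/w5c.png',cv2.resize(im[0:140,140:310],None,fx=4,fy=4,interpolation=3))
E
```

```text
[0.62648787 0.12272798 0.25621736] [3.13284628 0.01792696 0.69358324] [ 0.016 -0.017  0.007  0.031 -0.007 -0.007 -0.038] [ 0.52258542  0.54249837 -0.5012993 ]
ring_a_center 0.68 [173.3, 74.4] 1985 131 214 59 89
ring_rack 0.61 [217.7, 58.8] 4430 134 257 16 102
```

View pics/w5c.png

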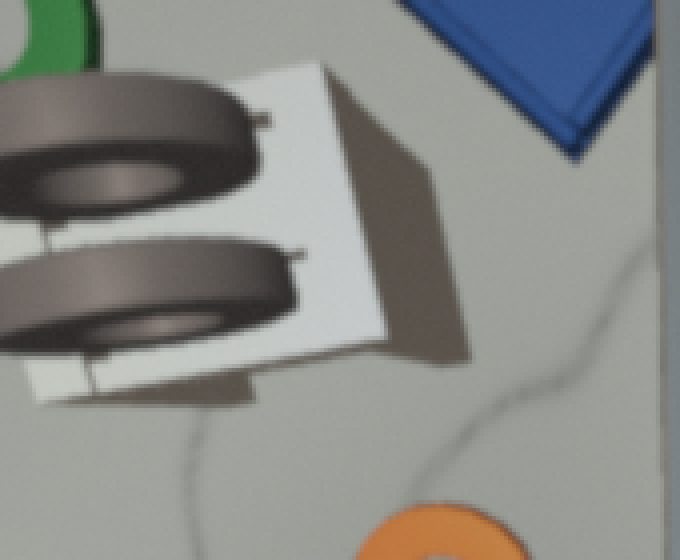

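```bash
python3 - <<'E'
from h import *
c4=np.load('c4.npy',allow_pickle=True).item();c5=np.load('c5.npy',allow_pickle=True).item()
P={'L':((217,109),(149.5,100.75),(72,145)) ,'R':((301.4,81.6),(236.25,84.5),(137,203)),'F':((282.4,14.6),(220.5,16),(232,103))}
P={'L':((217,109),(149.5,100.75)),'R':((301.4,81.6),(236.25,84.5)),'F':((282.4,14.6),(220.5,16))}
Q={}
for k,(a,b) in P.items():
    Q[k]=(atz('w',a,.112,c4)+atz('w',b,.112,c5))/2
    print(k,tri([ray('w',a,c4),ray('w',b,c5)]),atz('w',a,.112,c4),atz('w',b,.112,c5))
d=Q['R']-Q['L'];e=Q['F']-Q['R'];print(np.linalg.norm(d),np.degrees(np.arctan2(d[1],d[0]))+90,np.linalg.norm(e),np.degrees(np.arctan2(e[1],e[0])),'centre',(Q['L']+Q['F'])/2)
# ring circles reprojection
yaw=np.radians(49);y=np.array([np.cos(yaw),np.sin(yaw),0]);x=np.array([y[1],-y[0],0])
C=(Q['L']+Q['F'])/2
for k,c in((4,c4),(5,c5)):
    im=cv2.imread(f'pics/w{k}.png');im=cv2.resize(im,None,fx=3,fy=3,interpolation=3)
    for yy in(-20,20,-8,8):
        for r in(.032,.015):
            pts=[proj('w',np.array([C[0],C[1],.130])+y*yy/1000+r*(np.cos(t)*x+np.sin(t)*np.array([0,0,1])),c) for t in np.linspace(0,6.3,60)]
            cv2.polylines(im,[(np.array(pts)*3+1).astype(int)],True,(0,0,255) if yy<0 else (0,255,0),1)
    cv2.imwrite(f'pics/ov{k}.png',im[0:330,380:980])
E
```

```text
L (array([0.58983382, 0.29393776, 0.11219338]), [np.float64(1.6376301593957775e-05), np.float64(1.6376301593754735e-05)]) [0.58980955 0.29400069 0.112     ] [0.5897574  0.29400778 0.112     ]
R (array([0.65339313, 0.23960664, 0.11253566]), [np.float64(5.90935250183143e-05), np.float64(5.9093525018288134e-05)]) [0.65345586 0.23968811 0.112     ] [0.65329055 0.23968917 0.112     ]
F (array([0.69003672, 0.28178412, 0.11133042]), [np.float64(7.782413602124091e-05), np.float64(7.782413602127922e-05)]) [0.68998327 0.28169173 0.112     ] [0.6899722  0.28147083 0.112     ]
0.08362916141742444 49.49748172605122 0.05563169269461751 48.85401542188436 centre [0.63988061 0.28779276 0.112     ]
```

View pics/ov4.png

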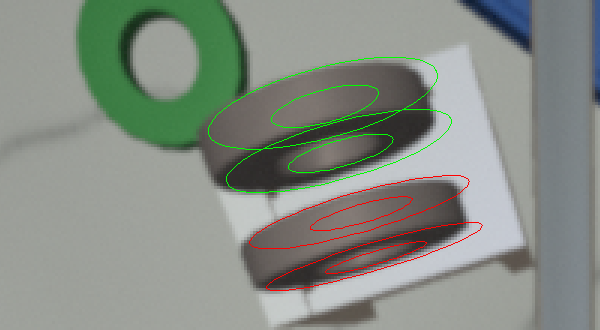

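The rack corners come out at 83.6 x 55.6 mm and 112 mm high, which matches the text. The rings appear to sit a few mm off the rack's middle, so I'll fit that.

```bash
cat > fit.py <<'E'
from h import *
from scipy.optimize import minimize
yaw=np.radians(49.1);y=np.array([np.cos(yaw),np.sin(yaw),0]);x=np.array([y[1],-y[0],0]);Z=np.array([0,0,1.])
C=np.array([0.6399,0.2878,0])
T=np.linspace(0,2*np.pi,48)
def sil(ctr,c,s=4):
    m=np.zeros((400*s,640*s),np.uint8)
    pts=np.array([proj('w',ctr+y*h+.032*(np.cos(t)*x+np.sin(t)*Z),c) for h in(-.006,.006) for t in T],np.float32)
    cv2.fillConvexPoly(m,cv2.convexHull(((pts+.5)*s).astype(np.int32)),1);return m
def dark(k,s=4):
    im=cv2.imread(f'pics/w{k}.png').astype(int)
    im=cv2.resize(im.astype(np.uint8),None,fx=s,fy=s,interpolation=1)
    return im
if __name__=='__main__':
    for k in(4,5):
        c=np.load(f'c{k}.npy',allow_pickle=True).item()
        im=dark(k)
        for nm,yy in(('near',-.014),('far',.014)):
            # dark region: brightness below thr
            g=cv2.cvtColor(im,cv2.COLOR_BGR2GRAY)
            hsv=cv2.cvtColor(im,cv2.COLOR_BGR2HSV)
            p0=C+y*yy+Z*.13
            roi=cv2.dilate(sil(p0,c),np.ones((61,61)))>0
            ys,xs=np.nonzero(roi);sl=(slice(ys.min(),ys.max()),slice(xs.min(),xs.max()))
            D=((g<125)&(hsv[...,1]<70))[sl]
            # restrict: use contrast objective mean inside vs ring around
            best=None
            def f(q):
                m=sil(p0+q[0]*x+q[1]*y+q[2]*Z,c)[sl]>0
                o=(cv2.dilate(m.astype(np.uint8),np.ones((17,17)))>0)&~m
                return D[o].mean()-D[m].mean()
            for a in np.arange(-.010,.0101,.002):
                for b in np.arange(-.006,.0061,.002):
                    for d in(-.004,-.002,0,.002,.004):
                        v=f((a,b,d))
                        if best is None or v<best[0]:best=(v,a,b,d)
            print(k,nm,np.round(best,4))
E
python3 fit.py
```

```text
4 near [-0.8956 -0.004   0.      0.    ]
4 far [-0.8941 -0.004   0.      0.    ]
5 near [-0.8801 -0.004   0.      0.    ]
5 far [-0.8696 -0.004   0.      0.002 ]
```

>>> drive_tool:
  series:
    - [0, -0.02, 0, 0, 0.03]
    - [0, -0.03, 0, 0, 0.033]
    - [0, -0.03, 0, -0.01, 0.033]
    - [0, -0.03, 0, -0.03, 0.033]
    - [0, -0.02, 0.001, -0.04, 0.033]
    - [0, -0.003, 0, -0.04, 0.001]
    - [0, 0, 0, -0.015, 0]
    - [0, 0, 0, 0, 0]

```text
clock: 6.55
position: [0.4807, 0.1294, 0.1205]
tool_rot: [3.131, 0.013, 0.861]
force: [-0.4, -0.3, -1.4]
grip_width: 0.0167
```

```bash
python3 - <<'E'
from h import *
o=bot.observe();print(o['position'],o['tool_rot'],o['qd'].round(3))
s=bot.grab_frame('side');t=bot.grab_frame('top');w=bot.grab_frame('wrist')
cv2.imwrite('pics/s6.png',s[:,:,::-1]);cv2.imwrite('pics/t6.png',t[:,:,::-1]);cv2.imwrite('pics/w6.png',w[:,:,::-1])
a=cv2.resize(s[110:260,240:380,::-1],None,fx=4,fy=4,interpolation=3);b=cv2.resize(t[110:220,200:340,::-1],None,fx=4,fy=4,interpolation=3)
cv2.imwrite('pics/s6c.png',a);cv2.imwrite('pics/t6c.png',b)
E
```

```text
[0.48073682 0.12944034 0.12045782] [3.13093092 0.01328256 0.8613647 ] [-0.007 -0.018 -0.008  0.012 -0.009  0.006 -0.007]
```

View pics/s6c.png

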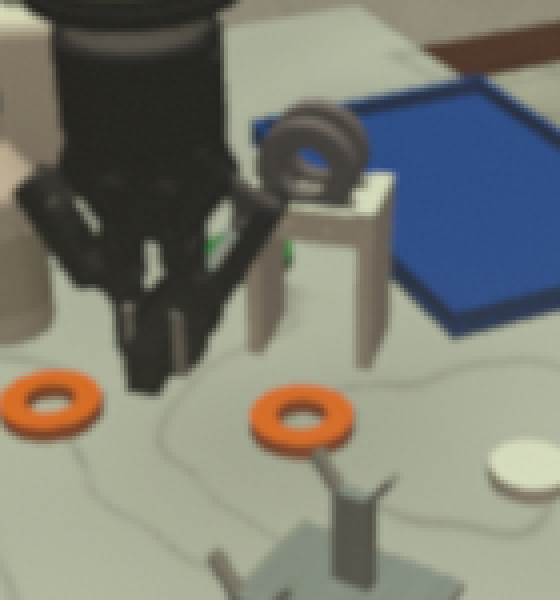

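View pics/t6c.png

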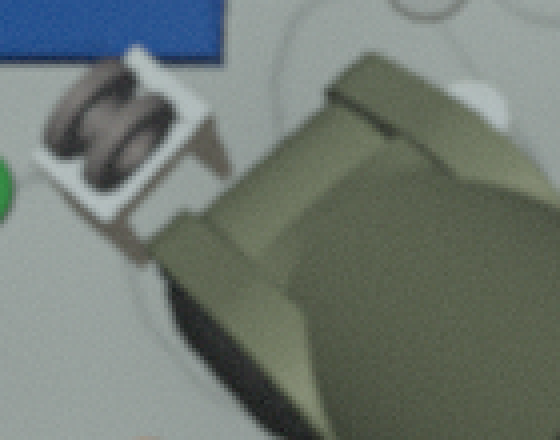

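View pics/w6.png

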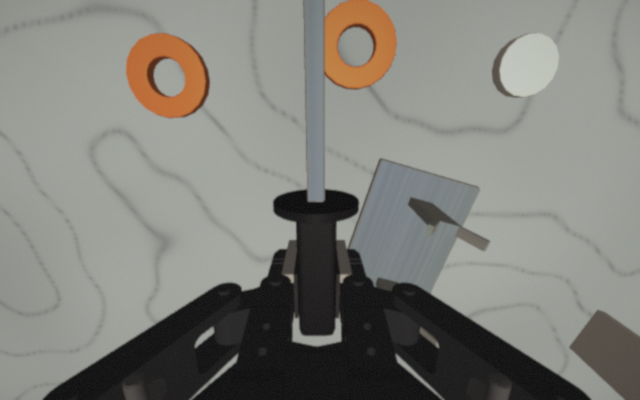

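```bash
cat > rod.py <<'E'
from h import *
from scipy.spatial.transform import Rotation as R
Rg=R.from_euler('xyz',[3.127,-0.005,.575]);pg=np.array([.4292,-.0250,.0550]);hd=.576
# handle centre at grasp: on the tool plane laterally, z=.070
hc=np.array([.4278,-.0232,.070])
u=np.array([np.cos(hd),np.sin(hd),0]);n=np.array([-u[1],u[0],0])
d=hc-pg; d=d-n*(d@n)   # jaws centre the handle laterally
def rod(p,r):
    r=R.from_euler('xyz',r)*Rg.inv();c=np.array(p)+r.apply(d);a=r.apply(u);return c,a
E
python3 - <<'E'
from rod import *
print('d',d@u,d[2])
c,a=rod([.4268,-.0246,.1590],[3.128,-.0024,.576]);t=c+.162*a;print(c,t,proj('side',t),'meas 332.6 183.5')
o=bot.observe();c,a=rod(o['position'],o['tool_rot']);print('now',c,a,c+.162*a)
RC=np.array([.6369,.2904,.130]);y=np.array([np.cos(.857),np.sin(.857),0]);n=np.array([-y[1],y[0],0])
for s in(0,.162):
    q=c+s*a-RC;print('along',q@y,'lat',q@n,'z',q[2])
w=bot.camera_info('wrist')
for s in(.036,.08,.1):print(s,proj('w',c+s*a+[0,0,.004],w))
E
```

```text
d -0.0001936945877024144 0.015000000000000006
[ 0.42667854 -0.024697    0.17400045] [0.56245032 0.06367634 0.17357941] [333.06515606 183.55821085] meas 332.6 183.5
now [0.48278789 0.12968995 0.13769359] [ 0.65092317  0.75899245 -0.01514877] [0.58823745 0.25264673 0.13523949]
along -0.22237624564875097 lat 0.0112723816677128 z 0.007693593553333433
along -0.06039677806038034 lat 0.012065771574965512 z 0.005239492446400845
0.036 [317.17930888 201.21711199]
0.08 [317.05369007  98.47654833]
0.1 [316.98692957  43.87477185]
```

>>> drive_tool:
  series:
    - [0, 0.0091, -0.0079, -0.0062, -0.012]
    - [0, 0, 0, 0, 0]

```text
clock: 6.9
position: [0.494, 0.1213, 0.1181]
tool_rot: [3.126, 0.007, 0.847]
force: [-0.3, -0.1, -0.5]
grip_width: 0.0163
```

```bash
cat > st.py <<'E'
from rod import *
o=bot.observe();c,a=rod(o['position'],o['tool_rot']);print(o['clock'],o['position'],o['tool_rot'],'F',o['force'].round(2),'M',o['moment'].round(2))
RC=np.array([.6369,.2904,.130]);y=np.array([np.cos(.857),np.sin(.857),0]);n=np.array([-y[1],y[0],0])
a=a+n*.015
for s in(0,.1,.162):
    q=c+s*a-RC;print(s,'along',(q@y).round(4),'lat',(q@n).round(4),'z',q[2].round(4))
E
python3 st.py
```

```text
6.9 [0.49396654 0.12134336 0.11812389] [3.1264564  0.007362   0.84703096] F [-0.31 -0.05 -0.46] M [-0.08  0.06  0.02]
0 along -0.2214 lat -0.0026 z 0.0031
0.1 along -0.1214 lat -0.002 z 0.0019
0.162 along -0.0594 lat -0.0017 z 0.0011
```

>>> drive_tool:
  series:
    - [0, 0.0064, 0.0104, 0, 0]
    - [0, 0.0079, 0.0091, 0, 0]
    - [0, 0.0079, 0.0091, 0, 0]
    - [0, 0, 0, 0, 0]

```text
clock: 7.3
position: [0.5195, 0.153, 0.1193]
tool_rot: [3.126, 0.005, 0.846]
force: [-1.0, 0.6, -0.2]
grip_width: 0.0162
```

```bash
python3 st.py;  python3 - <<'E'
from h import *
s=bot.grab_frame('side');cv2.imwrite('pics/s7c.png',cv2.resize(s[110:260,240:380,::-1],None,fx=4,fy=4,interpolation=3))
s=bot.grab_frame('top');cv2.imwrite('pics/t7c.png',cv2.resize(s[110:220,200:340,::-1],None,fx=4,fy=4,interpolation=3))
E
```

```text
7.3 [0.51948321 0.15295118 0.11932245] [3.1256213  0.0046947  0.84563939] F [-1.    0.62 -0.23] M [-0.03  0.05 -0.01]
0 along -0.1808 lat -0.0012 z 0.0043
0.1 along -0.0808 lat -0.0008 z 0.0034
0.162 along -0.0188 lat -0.0005 z 0.0028
```

View pics/s7c.png

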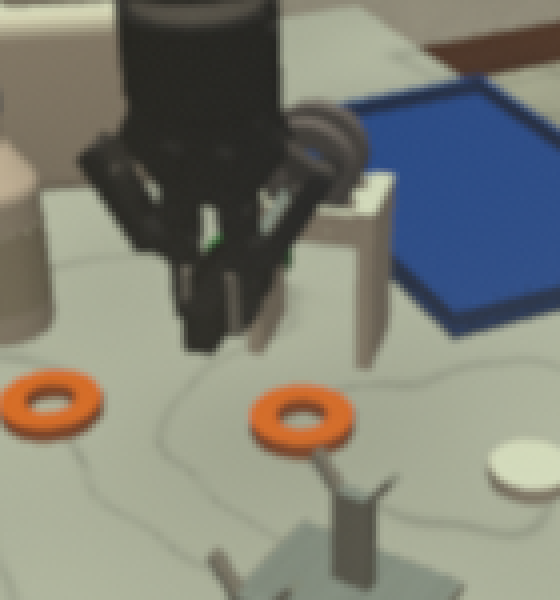

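View pics/t7c.png

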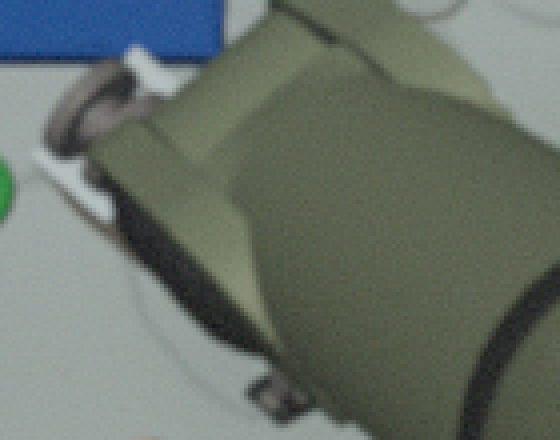

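Both fixed cameras are blocked by the arm here, so I'll continue on the computed rod pose and the force reading.

>>> drive_tool:
  series:
    - [0, 0.0075, 0.0092, -0.003, 0.003]
    - [0, 0.0075, 0.0092, -0.001, 0.003]
    - [0, 0.0075, 0.0092, 0, 0.003]
    - [0, 0, 0, 0, 0]

```text
clock: 7.8
position: [0.5425, 0.1812, 0.1146]
tool_rot: [3.126, 0.007, 0.855]
force: [-0.2, 0.5, -0.6]
grip_width: 0.0165
```

```bash
python3 st.py;  python3 - <<'E'
from h import *
s=bot.grab_frame('side');cv2.imwrite('pics/s8c.png',cv2.resize(s[110:260,240:380,::-1],None,fx=4,fy=4,interpolation=3))
s=bot.grab_frame('wrist');cv2.imwrite('pics/w8.png',s[:,:,::-1])
E
```

```text
7.8 [0.54253939 0.18121213 0.11461808] [3.12571805 0.00666231 0.85465557] F [-0.23  0.54 -0.57] M [0.   0.07 0.03]
0 along -0.1443 lat -0.0001 z -0.0004
0.1 along -0.0443 lat 0.0012 z -0.0015
0.162 along 0.0177 lat 0.0021 z -0.0023
```

View pics/w8.png

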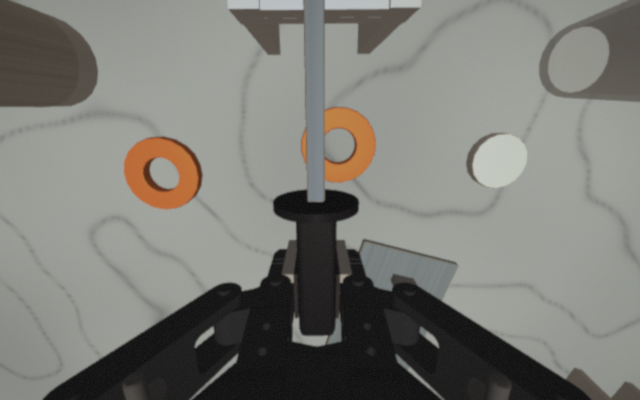

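View pics/s8c.png

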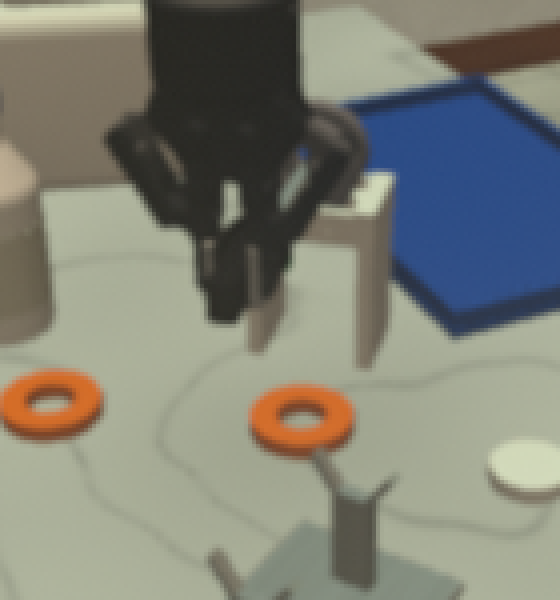

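The rack edge is in view at the top (columns 230–420). The bar is about 4 mm left of the rack centre, which matches the ring offset, and there is no contact force. Continuing.

>>> drive_tool:
  series:
    - [0, 0.0075, 0.0075, 0.001, 0]
    - [0, 0.0075, 0.0082, 0.001, 0]
    - [0, 0.007, 0.0081, 0, 0]
    - [0, 0.0045, 0.0052, 0, 0]
    - [0, 0, 0, 0, 0]

```text
clock: 8.4
position: [0.5705, 0.2108, 0.1169]
tool_rot: [3.125, 0.008, 0.853]
force: [1.0, -0.6, -1.3]
grip_width: 0.0164
```

```bash
python3 st.py;  python3 - <<'E'
from h import *
s=bot.grab_frame('wrist');cv2.imwrite('pics/w9.png',s[:,:,::-1])
E
```

```text
8.4 [0.57050575 0.21084382 0.11691796] [3.12530988 0.00790143 0.85309868] F [ 0.97 -0.6  -1.29] M [-0.01  0.05 -0.02]
0 along -0.1036 lat -0.0019 z 0.0019
0.1 along -0.0036 lat -0.0007 z 0.0006
0.162 along 0.0584 lat 0.0001 z -0.0002
```

View pics/w9.png

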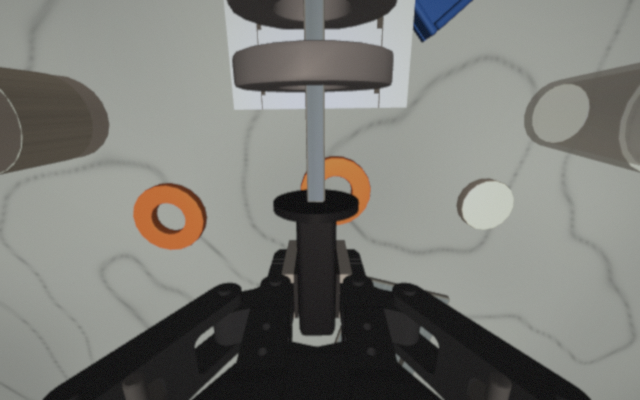

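The bar runs through the near ring (row 65) and into the far ring (row 10). Lifting slowly.

>>> drive_tool:
  series:
    - [0, 0, 0, 0.006, 0]
    - [0, 0, 0, 0.008, 0]
    - [0, 0, 0, 0.008, 0]
    - [0, 0, 0, 0.008, 0]
    - [0, 0, 0, 0.01, 0]
    - [0, 0, 0, 0.012, 0]
    - [0, 0, 0, 0.014, 0]
    - [0, 0, 0, 0.008, 0]
    - [0, 0, 0, 0, 0]
  newtons: 110

```text
clock: 9.35
position: [0.5698, 0.2092, 0.1991]
tool_rot: [3.124, 0.008, 0.852]
force: [-0.6, 0.6, -1.6]
grip_width: 0.0162
```

```bash
python3 st.py;  python3 - <<'E'
from h import *
s=bot.grab_frame('wrist');cv2.imwrite('pics/w10.png',s[:,:,::-1])
s=bot.grab_frame('side');cv2.imwrite('pics/s10c.png',cv2.resize(s[70:250,240:400,::-1],None,fx=3.3,fy=3.3,interpolation=3))
E
```

```text
9.35 [0.56977948 0.20917203 0.1990539 ] [3.12407595 0.00779218 0.85209366] F [-0.65  0.63 -1.63] M [-0.13  0.15 -0.08]
0 along -0.1053 lat -0.0024 z 0.0841
0.1 along -0.0054 lat -0.0013 z 0.0828
0.162 along 0.0566 lat -0.0006 z 0.082
```

View pics/w10.png

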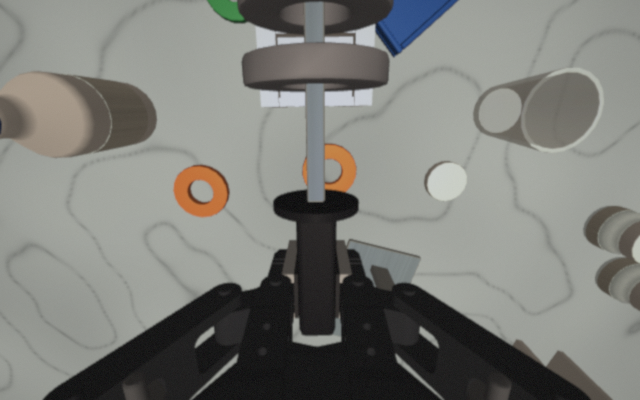

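View pics/s10c.png

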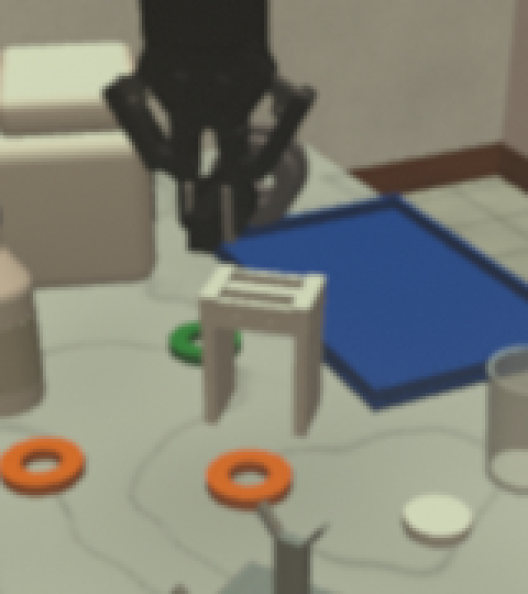

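Both rings hang on the bar and the rack is empty. Carrying them back gently.

>>> drive_tool:
  series:
    - [0, -0.002, -0.003, 0.002, -0.004]
    - [0, -0.004, -0.006, 0.002, -0.01]
    - [0, -0.006, -0.01, 0, -0.015]
    - [0, -0.008, -0.013, 0, -0.018]
    - [0, -0.01, -0.016, 0, -0.02]
    - [0, -0.01, -0.018, 0, -0.02]
    - [0, -0.01, -0.018, 0, -0.02]
    - [0, -0.01, -0.018, 0, -0.02]
    - [0, -0.01, -0.018, 0, -0.02]
    - [0, -0.01, -0.018, 0, -0.02]
    - [0, -0.01, -0.018, 0, -0.02]
    - [0, -0.01, -0.016, 0, -0.02]

```text
clock: 10.65
position: [0.4581, 0.024, 0.1985]
tool_rot: [3.127, 0.015, 0.626]
force: [1.0, 0.1, -1.2]
grip_width: 0.0161
```

>>> drive_tool:
  series:
    - [0, -0.009, -0.014, 0, -0.015]
    - [0, -0.007, -0.012, 0, -0.01]
    - [0, -0.005, -0.008, 0, -0.006]
    - [0, -0.003, -0.005, 0, -0.003]
    - [0, -0.001, -0.002, 0, 0]
    - [0, 0, 0, 0, 0]
    - [0, 0, 0, 0, 0]

```text
clock: 11.35
position: [0.4297, -0.0219, 0.1985]
tool_rot: [3.126, 0.016, 0.586]
force: [0.3, 0.7, -2.2]
grip_width: 0.0162
```

```bash
python3 - <<'E'
from rod import *
o=bot.observe();c,a=rod(o['position'],o['tool_rot']);print(o['position'],o['tool_rot'],o['qd'].round(3));print('rod',c,a, 'target',hc,u)
w=bot.grab_frame('wrist');s=bot.grab_frame('side')
cv2.imwrite('pics/w11.png',w[:,:,::-1]);cv2.imwrite('pics/s11c.png',cv2.resize(s[120:310,230:400,::-1],None,fx=3.1,fy=3.1,interpolation=3))
t=bot.grab_frame('top');cv2.imwrite('pics/t11c.png',cv2.resize(t[110:270,240:400,::-1],None,fx=3.5,fy=3.5,interpolation=3))
print(proj('side',c+.162*a))
E
```

```text
[ 0.42967282 -0.02186287  0.19854099] [3.12593622 0.01576979 0.58611778] [-0.005  0.003  0.    -0.003  0.001  0.002  0.002]
rod [ 0.4297623  -0.02178454  0.21354177] [ 0.83236403  0.55384002 -0.02076934] target [ 0.4278 -0.0232  0.07  ] [0.83864805 0.54467371 0.        ]
[333.30948263 164.80261974]
```

View pics/w11.png

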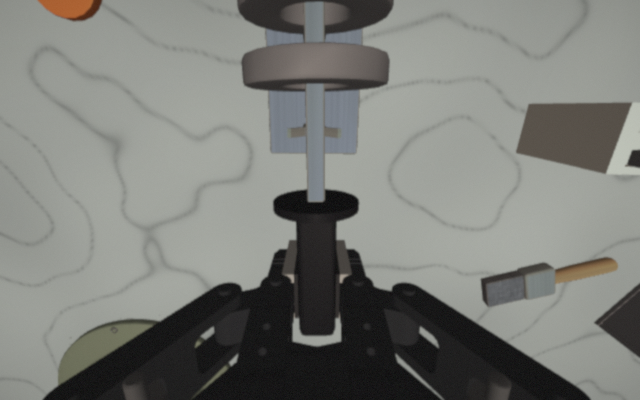

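View pics/s11c.png

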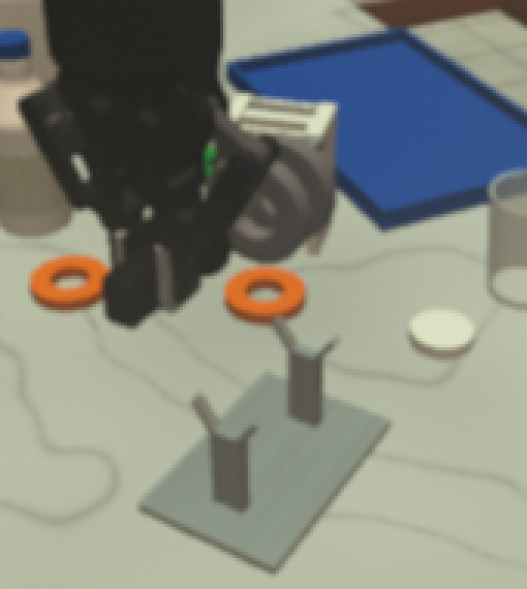

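View pics/t11c.png

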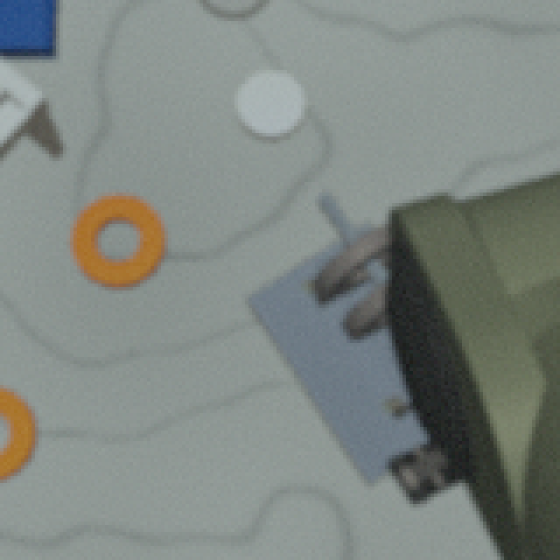

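Both rings are on the bar at about rod y 90 and 117. The top view shows them between the two forks. Lowering to just above the forks.

>>> drive_tool:
  series:
    - [0, -0.002, -0.0014, -0.006, -0.01]
    - [0, 0, 0, -0.014, 0]
    - [0, 0, 0, -0.018, 0]
    - [0, 0, 0, -0.018, 0]
    - [0, 0, 0, -0.012, 0]
    - [0, 0, 0, -0.006, 0]
    - [0, 0, 0, 0, 0]

```text
clock: 12.2
position: [0.4269, -0.0225, 0.1201]
tool_rot: [3.127, 0.015, 0.575]
force: [0.5, -0.7, -1.0]
grip_width: 0.0163
```

```bash
cat > st2.py <<'E'
from rod import *
o=bot.observe();c,a=rod(o['position'],o['tool_rot']);print(o['clock'],o['position'],o['tool_rot'],o['force'].round(2),o['moment'].round(2));n=np.array([-u[1],u[0],0])
for s in(0,.055,.145):
    q=c+s*a-(hc+s*u);print(s,'along',(q@u).round(4),'lat',(q@n).round(4),'z',q[2].round(4))
E
python3 st2.py; python3 wv.py 12 stand
```

```text
12.2 [ 0.42694707 -0.02247418  0.12005219] [3.12665889 0.01547507 0.57474734] [ 0.51 -0.75 -0.96] [-0.05  0.13 -0.05]
0 along -0.0002 lat 0.0011 z 0.0651
0.055 along -0.0002 lat 0.0011 z 0.0639
0.145 along -0.0002 lat 0.001 z 0.0621
[ 0.42694707 -0.02247418  0.12005219] [3.12665889 0.01547507 0.57474734] [-0.001 -0.002 -0.002 -0.    -0.003  0.004  0.002] [ 0.50879274 -0.74960416 -0.96484977]
stand 0.58 [304.1, 120.0] 8766 250 377 23 165
```

View pics/w12.png

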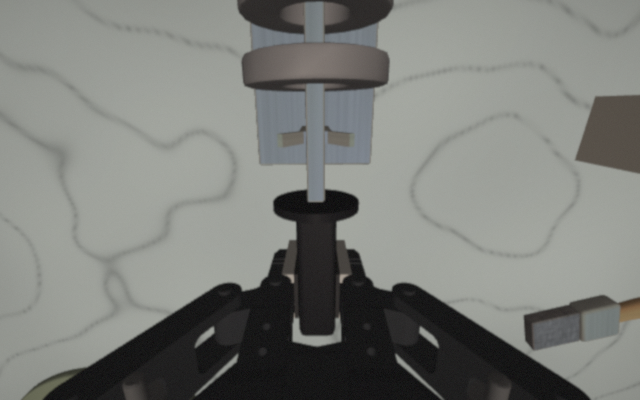

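The rod is aligned over the fork notch (bar at column 315, fork prongs at columns 280–352). Lowering in.

>>> drive_tool:
  series:
    - [0, 0.0003, -0.0008, -0.006, 0]
    - [0, 0, 0, -0.012, 0]
    - [0, 0, 0, -0.012, 0]
    - [0, 0, 0, -0.01, 0]
    - [0, 0, 0, -0.007, 0]
    - [0, 0, 0, -0.004, 0]
    - [0, 0, 0, 0, 0]

```text
clock: 13.0
position: [0.4297, -0.0238, 0.0692]
tool_rot: [3.123, 0.01, 0.573]
force: [-0.2, -0.1, -1.3]
grip_width: 0.0161
```

```bash
python3 st2.py
```

```text
13.0 [ 0.42974659 -0.02383392  0.06919565] [3.12261403 0.0099185  0.5733785 ] [-0.25 -0.11 -1.34] [-0.04  0.1  -0.03]
0 along 0.0013 lat -0.0015 z 0.0142
0.055 along 0.0013 lat -0.0016 z 0.0134
0.145 along 0.0013 lat -0.0018 z 0.012
```

>>> drive_tool:
  series:
    - [0, -0.0014, 0.0005, -0.004, 0]
    - [0, 0, 0, -0.004, 0]
    - [0, 0, 0, -0.002, 0]
    - [0, 0, 0, 0, 0]

```text
clock: 13.4
position: [0.4287, -0.0233, 0.059]
tool_rot: [3.122, 0.009, 0.573]
force: [-0.9, 0.7, -1.8]
grip_width: 0.0161
```

```bash
python3 st2.py;python3 - <<'E'
from h import *
w=bot.grab_frame('wrist');s=bot.grab_frame('side')
cv2.imwrite('pics/w13.png',w[:,:,::-1]);cv2.imwrite('pics/s13c.png',cv2.resize(s[120:310,230:400,::-1],None,fx=3.1,fy=3.1,interpolation=3))
E
```

```text
13.4 [ 0.42868863 -0.0232762   0.05901707] [3.12194128 0.00887997 0.57326863] [-0.95  0.7  -1.8 ] [-0.06  0.17 -0.03]
0 along 0.0007 lat -0.0005 z 0.004
0.055 along 0.0007 lat -0.0006 z 0.0033
0.145 along 0.0007 lat -0.0007 z 0.002
```

View pics/s13c.png

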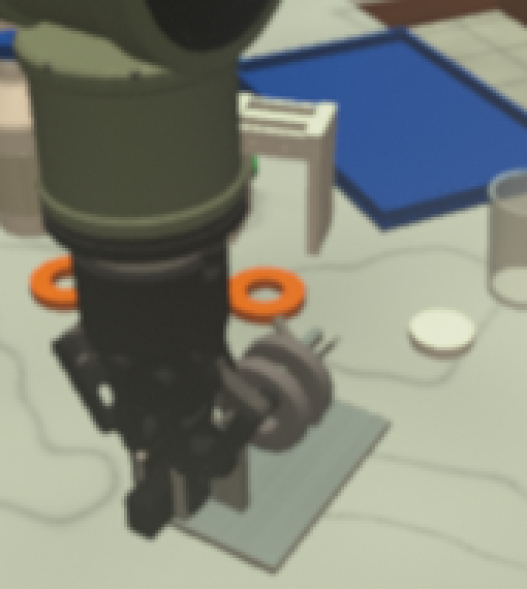

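View pics/w13.png

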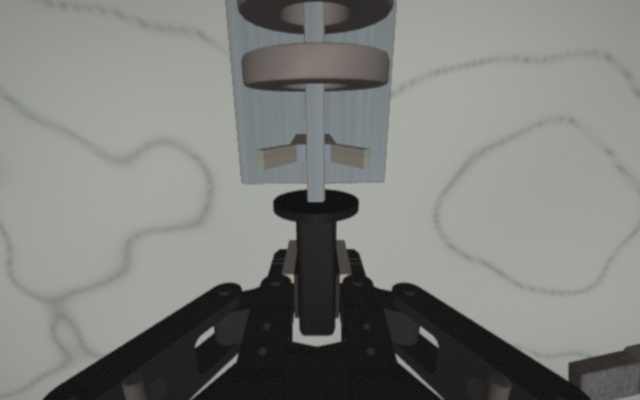

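Both ends of the bar are in the notches and about 2–3 mm is left. Lowering in small steps until contact.

>>> drive_tool:
  series:
    - [0, 0, 0, -0.002, 0]
    - [0, 0, 0, -0.001, 0]
    - [0, 0, 0, -0.001, 0]
    - [0, 0, 0, 0, 0]

```text
clock: 13.9
position: [0.4291, -0.0234, 0.0556]
tool_rot: [3.121, 0.008, 0.573]
force: [-3.2, 0.4, 8.4]
grip_width: 0.0162
```

```bash
python3 st2.py
```

```text
13.9 [ 0.42905996 -0.02342311  0.0555884 ] [3.12102393 0.00786249 0.57298796] [-3.24  0.44  8.43] [0.27 0.33 0.04]
0 along 0.0009 lat -0.0008 z 0.0006
0.055 along 0.0009 lat -0.0009 z -0.0001
0.145 along 0.0009 lat -0.0011 z -0.0013
```

Contact at about 8 N upward. Releasing.

>>> drive_tool:
  series:
    - [30, 0, 0, 0, 0]
    - [45, 0, 0, 0, 0]
    - [80, 0, 0, 0, 0]
    - [80, 0, 0, 0, 0]
    - [80, 0, 0, 0, 0]

```text
clock: 14.4
position: [0.4295, -0.0233, 0.0557]
tool_rot: [3.121, 0.007, 0.573]
force: [-0.9, -0.0, 0.4]
grip_width: 0.0681
```

```bash
python3 st2.py; python3 wv.py 14 rod_grip
```

```text
14.4 [ 0.42953597 -0.02329923  0.05566041] [3.12070101 0.00693156 0.57298352] [-0.86 -0.01  0.44] [ 0.08 -0.01  0.01]
0 along 0.0014 lat -0.0009 z 0.0007
0.055 along 0.0014 lat -0.001 z 0.0
0.145 along 0.0014 lat -0.0012 z -0.0011
[ 0.42953597 -0.02329923  0.05566041] [3.12070101 0.00693156 0.57298352] [-0.002  0.     0.001 -0.    -0.    -0.002  0.   ] [-0.85641852 -0.00558693  0.43936801]
rod_grip 0.89 [314.3, 215.8] 9604 273 358 3 336
```

View pics/w14.png

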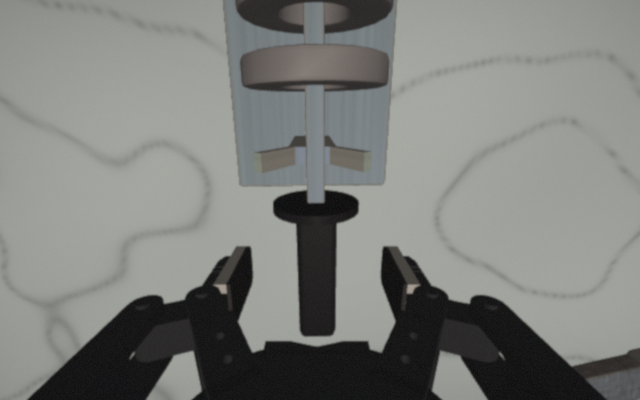

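The rod rests free and the fingers are clear of it on both sides. I'll retreat straight up, then back away for a look.

>>> drive_tool:
  series:
    - [80, 0, 0, 0.01, 0]
    - [80, 0, 0, 0.025, 0]
    - [80, 0, 0, 0.04, 0]
    - [80, 0, 0, 0.04, 0]
    - [80, 0, 0, 0.04, 0]
    - [80, 0, -0.03, 0.02, 0]
    - [80, 0, -0.04, 0, 0]
    - [80, 0, -0.04, 0, 0]
    - [80, 0, -0.04, 0, 0]
    - [80, 0, -0.04, 0, 0]
    - [80, 0, -0.03, 0, 0]
    - [80, 0, 0, 0, 0]

```text
clock: 15.7
position: [0.425, -0.2491, 0.2476]
tool_rot: [3.118, 0.003, 0.581]
force: [0.5, 0.6, -0.3]
grip_width: 0.0683
```

```bash
python3 - <<'E'
from h import *
o=bot.observe();print(o['clock'],o['position'],o['force'])
t=bot.grab_frame('top');s=bot.grab_frame('side')
cv2.imwrite('pics/t15c.png',cv2.resize(t[100:270,190:510,::-1],None,fx=2.4,fy=2.4,interpolation=3));cv2.imwrite('pics/s15c.png',cv2.resize(s[120:310,230:400,::-1],None,fx=3.1,fy=3.1,interpolation=3))
E
```

```text
15.7 [ 0.4250202  -0.24912372  0.24764972] [ 0.54908251  0.59440416 -0.25548826]
```

View pics/s15c.png

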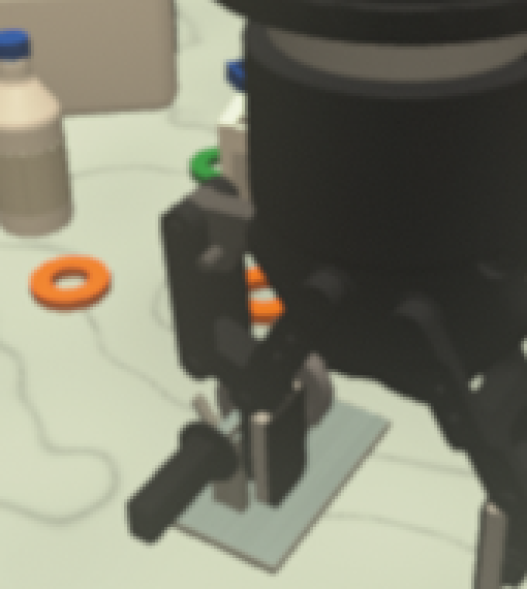

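View pics/t15c.png

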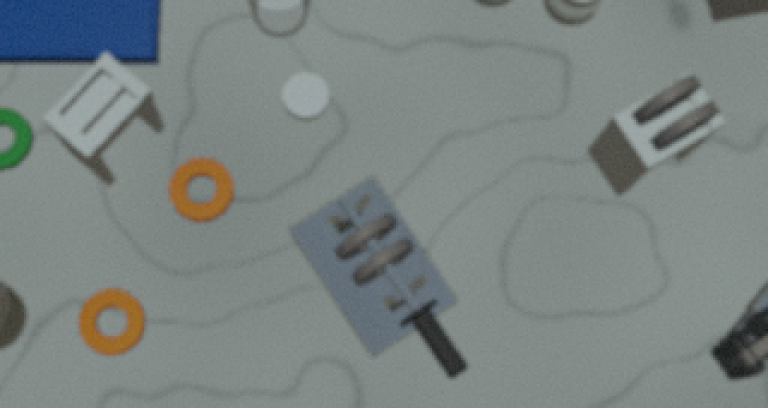

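The top view shows the rod back on the stand with both rings between the forks, and the discs untouched. I'll clear the side view for a final check.

>>> drive_tool:
  series:
    - [80, -0.01, -0.03, 0, 0]
    - [80, -0.015, -0.045, 0, 0]
    - [80, -0.015, -0.045, 0, 0]
    - [80, -0.015, -0.045, 0, 0]
    - [80, -0.015, -0.045, 0, 0]
    - [80, -0.01, -0.03, 0, 0]
    - [80, 0, 0, 0, 0]

```text
clock: 16.5
position: [0.3461, -0.4837, 0.2513]
tool_rot: [3.118, -0.002, 0.602]
force: [-0.7, 1.3, -0.1]
grip_width: 0.0682
```

```bash
python3 - <<'E'
from h import *
o=bot.observe();print(o['clock'],o['position'],o['qd'].round(3))
s=bot.grab_frame('side')
cv2.imwrite('pics/s16c.png',cv2.resize(s[120:330,230:510,::-1],None,fx=2.7,fy=2.7,interpolation=3))
for p in((331.5,228.5),):print(atz('side',p,.07))
E
```

```text
16.5 [ 0.34612533 -0.48371178  0.2513397 ] [-0.023 -0.023 -0.043  0.033 -0.016  0.002 -0.024]
[0.55995313 0.06279474 0.07      ]
```

View pics/s16c.png

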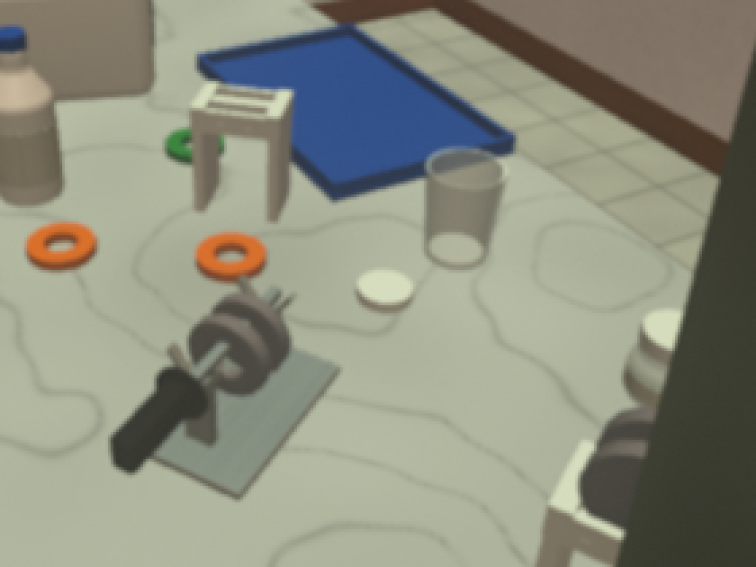

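The side view shows the rod across both forks with the two rings hanging between them (crop about (240,340)). The ring rack is empty, the discs stand in their rack, and the arm is clear. Handing in.

```bash
python3 -c "
from workcell import bot
bot.job_done();print(bot.observe()['clock'])"
```

```text
the job is handed in; nothing more can be done
the job is handed in; nothing more can be done
```

The job is done and handed in after about 16.5 s of the 58 s. I gripped the rod by its handle, threaded it through both rings, and lifted them off together. Then I laid the rod back across the two forks and let go.

**Final pictures:** After I backed the arm away, the top and side views show the rod in both notches with both rings hanging between the forks. The ring rack is empty, the discs are still in their rack, and the gripper is clear of everything.

**Forces:** The largest force I read was about 9 N, when the bar met the forks. I only read the force at the end of each move, not throughout.

**Checks that were limited or disagreed:**
- The rings sat about 4 mm off the middle of their rack, so I aimed at the rings themselves.
- One height estimate for the rod tip, from the top and wrist views, came out at 47 mm. The side and wrist views gave 68 mm, which fits the stated 70 mm, so I used that.
- The arm blocked the side and top cameras while the rod went through the rings. I relied there on the computed rod position, the force and the wrist camera.
- The tool tilted by about 1° during the carry. The rod settled level onto the forks when I released it.

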